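# Try the new roller spring of an upturned power feeder

### The job

The power feeder for the wood machines lies on its back on two timber bearers with its three black rubber feed rollers upwards, and the end roller next to the wide gearbox casing has just had a new spring. Try it: with the fingertips on top of that roller press it gently down by about a centimetre, not as far as its stop, keep it down for about a second, then let it spring back up and take the hand well clear. Do not touch the other two rollers, do not pinch the roller, and leave the tools and parts on and around the feeder where they lie.

Things in the scene. Friction and masses are not known exactly. Their poses are not given: they have to be found in the camera images.
- feeder: The power feeder: tan cast trough (x -104 to 24, y -225 to 135 mm, walls up to z = 135 mm) on bearers, too heavy to move, at any angle on the bench. Origin on the bench top under the middle of its outline; z up. The rollers stand in a row along its y axis at x = -40, y = +80, -25, -130 mm; the gearbox casing is its +y end and the motor lies along its +x side.
- gearbox (a point): Centre of the flat top of the wide tan gearbox casing across the feeder's +y end (x -105 to +140, y 135 to 217, top at z = 140 mm); a black knob sticks out of its end face. Axes as the feeder's.
- motor (a point): Middle of the dark green finned motor that lies level along the feeder's y beside the housing, about 108 mm across, 205 mm long; its terminal box is the highest part, z = 159 mm. Axes as the feeder's.
- roller_a: The roller to press: the end roller next to the gearbox casing. Black rubber tyre 76 mm in diameter, 45 mm wide. Origin at the middle of the tyre on its axle; its x axis is the axle (level, the feeder's x); it turns on it with a slight drag. At rest the axle is 150 mm and the tyre's top 188 mm above the bench, the highest part of the feeder; 17 mm clear of the casing, 29 mm of the next roller.
- roller_b: The middle roller, the same as roller_a, 105 mm from it axle to axle; leave alone. Origin at the middle of the tyre on its axle.
- roller_c: The far end roller, the same as roller_a, 210 mm from it; leave alone. Origin at the middle of the tyre on its axle.
- swing_a (a joint): Angle (rad) of roller_a's sprung arm: 0 at rest, fully up; grows as the roller is pressed down, 0.26 at the lower stop. The axle is 75 mm from the pivot, so 0.08 is 6 mm down, 0.133 is 10 mm, 0.26 is 19 mm. Pressing on top takes about 3 N to start, 6 N at 10 mm, 9 N at the stop; the axle shifts less than 5 mm along the feeder's y. It springs back up by itself.
- swing_b (a joint): The same for roller_b, 0 at rest.
- swing_c (a joint): The same for roller_c, 0 at rest.
- wrench: Steel spanner 140 mm long, lying on top of the gearbox casing (z = 140 mm) along its length; leave alone. Origin under its middle.
- collar: Steel shaft collar, 36 mm across, 22 mm high, standing on the gearbox casing; leave alone. Origin at the centre of its underside.
- spare: Spare rubber roller lying on its flat side on the bench in front of (-x of) the housing, 76 mm across, 45 mm high; leave alone. Origin at the centre of its underside.
- can: Grey grease can, 64 mm across, 75 mm high, on the bench in front of (-x of) the housing; leave alone. Origin at the centre of its underside.
- handwheel: Cast aluminium three-spoke handwheel lying on the bench, 172 mm across, with an upright black handle 85 mm high; leave alone. Origin at the centre of its underside.
- clamp_screw: Clamp screw with a black hub and a steel cross bar 150 mm long, lying on the bench; leave alone. Origin under its middle.
- screwdriver: Screwdriver 200 mm long lying on the bench; leave alone. Origin under its middle.
- push_block: Wooden push block, 200 x 70 mm sole with a raised grip, 68 mm high, on the bench; leave alone. Origin at the centre of its underside.

How it is judged:
By the outcome, as a careful person would: the job done as asked, in the order asked, and still so for the second after the job is handed in, with the robot touching nothing.
It also fails if it takes over 32 s, if anything falls off the work surface, if the arm or the gripper's body presses on something with over 40 N, if the wrist force passes 120 N, or if a joint passes its speed limit or range.

### The arm

A 7-joint arm with a two-finger parallel gripper is mounted at the origin on the work surface. World frame = base frame: x ahead of the robot, y to its left, z up, the work surface at z = 0. Lengths are in m, angles in rad, forces in N, time in s.
With the tool pointing down it reaches from about 0.4 to 0.85 m from the base axis. Payload 10.4 kg.
Tool frame: the origin (TCP) lies between the finger pads; the fingertips stand 11 mm ahead of it and the grasp point (between the pads) lies 8 mm behind it; x points along the fingers, y is the direction in which the jaws open and shut, and the axes are right-handed (so a half turn about x gives the same grasp; the last joint's range is limited). The gripper opens to 87 mm and grips with 3 to 60 N. Pads are 19 mm wide; open, the fingers measure 117 mm over their backs; the gripper's body (75 mm by 190 mm) begins 51 mm behind the grasp point.
Start: joints at [1.22, 0.332, -0.065, 1.46, 0.022, 1.35, -0.088], TCP at [0.201, -0.592, 0.234] pointing down, gripper open.
Joint ranges: [-2.6, 2.6], [-0.5, 2.12], [-1.47, 1.34], [0.16, 2.42], [-1.27, 4.41], [0.06, 2.06], [-2.6, 2.6]. Speed limits (rad/s): [2.22, 2.22, 2.79, 2.79, 3.14, 3.14, 3.14].

### API

Orientations are given as a unit quaternion [x, y, z, w].
In Python, from bench import r, cams, ticket gives the robot as it stands. The module is installed in compiled form; this text tells all that it offers.
- The arm moves only by the tool drive_tool, never from a script. Its argument "moves" is text: rows parted by semicolons, each of 5 numbers parted by spaces: the shift along the world's x, y, z in m, then the turn about the world's z in degrees, then the closure, from 0 (fully open) to 1 (shut). In form: x y z twist grip; .... A call has 1 to 20 rows; each row shifts and turns the commanded pose from where the row before left it; what a row does not reach is not made up. A row lasts 1/8 s, in which the tool goes at most 62.5 mm and 10.7 degrees, less where a joint would pass 70% of its speed; a pose out of reach is approached as far as the arm can. A call is refused whole if a number of a shift passes 0.0625 or a number of a turn 10.7, either way. A call with a gripper value outside its range is refused whole. The fingers move at their own pace and stop on an object; "newtons" is the grip in N (left out, the last holds). Time passes only in rows, so rows that do not move let the fingers close. It gives the time, the measured TCP pose, the force and the opening at its end, in the units of the state.
- r.read_state(): the state, without advancing time (a new reading comes with each control period).
- cams.camera(name): name is "side" or "top"; returns a dict with "color" (384x512x3 uint8, red, green, blue), "fx", "fy", "cx", "cy" (pixels), "extrinsics" (4x4, takes a point from camera to world coordinates). Camera axes: x right, y down, z forward; pixel columns grow to the right and rows downward; lengths in m; the calibration is good to about 2 mm. A picture is of the moment at which its call begins. There is no depth.
- ticket.close_job(): hands the job in, once; it reports no verdict.
The state is a dict: "time": time; "joint_positions": joint angles; "joint_vel": joint speeds; "joint_torque": joint torques, N m; "ee_pos": TCP position; "eef_rot": TCP orientation; "ft_force": force on the tool from outside, world axes, zero at the start; "torque": the same for the moment, N m; "width": finger opening in m.
Only numpy, scipy, OpenCV 4.12 (cv2) and the standard library are available. Lean on these libraries where they do the work, as an engineer would, in place of code of your own. Each camera call takes 0.05 s, during which the arm holds its last target.

## Working session

There is one attempt and no reset: what is moved stays moved. The work goes in short steps, Python scripts to look and compute and a tool call to move; the robot and the scene stay as the last step left them, time stands still between calls to the robot, and variables do not carry over. Pictures are saved under pics/ and viewed, and the job is handed in when it is done.

Besides the shell and the picture viewer there is one more tool, called as name(argument=value, ...), one argument or row to a line, values as JSON. drive_tool: Moves the arm, as the interface text tells. Its arguments: {"type":"object","properties":{"moves":{"type":"string"},"newtons":{"type":"number"}},"required":["moves"]}

```bash
mkdir -p pics; python3 - <<'E'
from bench import r,cams
import cv2,numpy as np
s=r.read_state()
for k in("time","joint_positions","ee_pos","eef_rot","ft_force","width"):print(k,np.round(s[k],4))
for n in("side","top"):
    c=cams.camera(n);cv2.imwrite(f"pics/{n}0.png",c["color"][:,:,::-1])
    print(n,c["fx"],c["fy"],c["cx"],c["cy"]);print(np.round(c["extrinsics"],4))
E
```

```text
time 0.0
joint_positions [ 1.2204  0.3329 -0.0647  1.4609  0.0216  1.3499 -0.0885]
ee_pos [ 0.2011 -0.5914  0.2328]
eef_rot [-0.6975 -0.1159  0.6977 -0.1149]
ft_force [-0.0591  0.4735  0.4546]
width 0.0873
side 397.5766233398538 397.5766233398538 254.28809184581803 195.173349745968
[[-0.7776 -0.4521  0.437   0.0315]
 [-0.6288  0.5531 -0.5465  0.6704]
 [ 0.0054 -0.6998 -0.7144  0.9974]
 [ 0.      0.      0.      1.    ]]
top 418.51622364343405 418.51622364343405 247.6547294040038 192.78635430463686
[[-0.0124 -0.9923  0.1236  0.4075]
 [-0.9999  0.012  -0.0033  0.0083]
 [ 0.0018 -0.1236 -0.9923  1.6088]
 [ 0.      0.      0.      1.    ]]
```

View pics/side0.png

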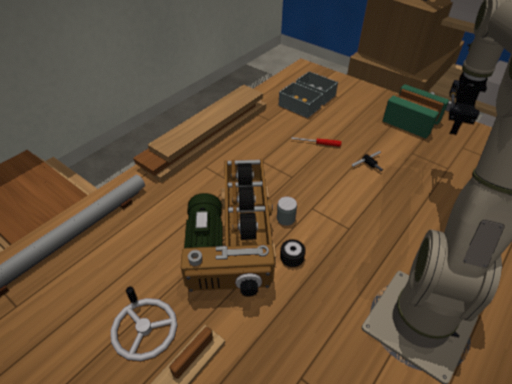

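View pics/top0.png

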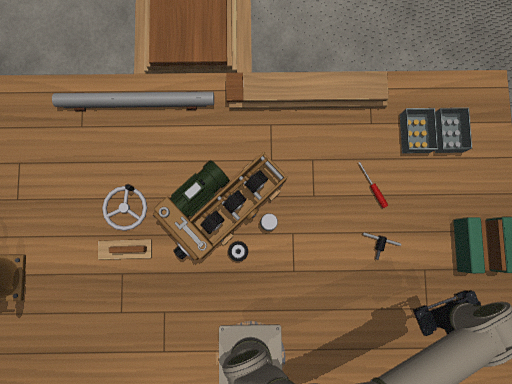

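The top view shows the feeder at about (215,205), with the gearbox at lower left. Roller_a is near (212,222), b (234,201) and c (257,181). I'll zoom in and mask the tyres.

```bash
cat > h.py <<'E'
import numpy as np,cv2
def ray(c,u,v):
    E=c["extrinsics"];d=E[:3,:3]@np.array([(u-c["cx"])/c["fx"],(v-c["cy"])/c["fy"],1]);return E[:3,3],d
def onz(c,u,v,z):
    o,d=ray(c,u,v);return o+d*(z-o[2])/d[2]
def proj(c,P):
    E=c["extrinsics"];q=E[:3,:3].T@(np.asarray(P)-E[:3,3]);return c["fx"]*q[0]/q[2]+c["cx"],c["fy"]*q[1]/q[2]+c["cy"]
E
python3 - <<'E'
from bench import cams
import cv2,numpy as np
from h import *
for n,(x0,y0,x1,y1) in {"top":(145,150,295,265),"side":(170,150,320,300)}.items():
    c=cams.camera(n);im=c["color"][:,:,::-1];k=5 if n=="top" else 4
    cr=cv2.resize(im[y0:y1,x0:x1],None,fx=k,fy=k,interpolation=cv2.INTER_CUBIC);cv2.imwrite(f"pics/{n}z.png",cr)
    m=(im.max(2)<50).astype(np.uint8); m[:y0]=0;m[y1:]=0;m[:,:x0]=0;m[:,x1:]=0
    N,l,st,ce=cv2.connectedComponentsWithStats(m)
    for i in range(1,N):
        if st[i,4]>40: print(n,st[i],np.round(ce[i],1),np.round(onz(c,*ce[i],.18),3))
E
```

```text
top [ 170  161   60   57 1045] [199.7 189.9] [0.597 0.168 0.18 ]
top [245 170  23  23 268] [255.7 181. ] [ 0.626 -0.025  0.18 ]
top [220 179  20  18  41] [229.8 187.2] [0.605 0.065 0.18 ]
top [223 191  23  23 273] [233.9 201.3] [0.557 0.051 0.18 ]
top [192 199  26  25  59] [203.8 211. ] [0.524 0.154 0.18 ]
top [201 211  23  23 280] [211.7 221.7] [0.488 0.127 0.18 ]
top [228 242  20  19 143] [237.9 251.1] [0.387 0.039 0.18 ]
top [174 247  13  12  86] [179.5 252.8] [0.384 0.236 0.18 ]
side [236 164  18  47 672] [245.3 187. ] [0.573 0.036 0.18 ]
side [ 185  194   38   54 1548] [204.2 222. ] [0.572 0.209 0.18 ]
side [240 213  17  27 407] [247.6 226. ] [0.473 0.146 0.18 ]
side [289 212   6  12  43] [292.1 217.8] [0.397 0.047 0.18 ]
side [281 240  24  27 332] [292.  256.3] [0.324 0.152 0.18 ]
side [259 272  13  16  97] [266.2 279.1] [0.333 0.245 0.18 ]
side [185 276  42  16 356] [204.4 282.5] [0.441 0.345 0.18 ]
side [240 279  18  18 267] [248.5 287.6] [0.351 0.289 0.18 ]
side [222 280  14  10  61] [228.8 284.7] [0.392 0.313 0.18 ]
```

View pics/topz.png

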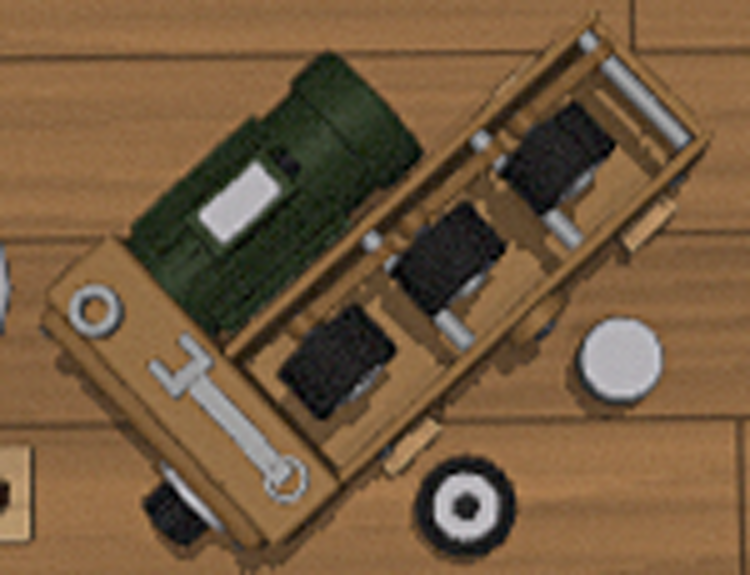

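View pics/sidez.png

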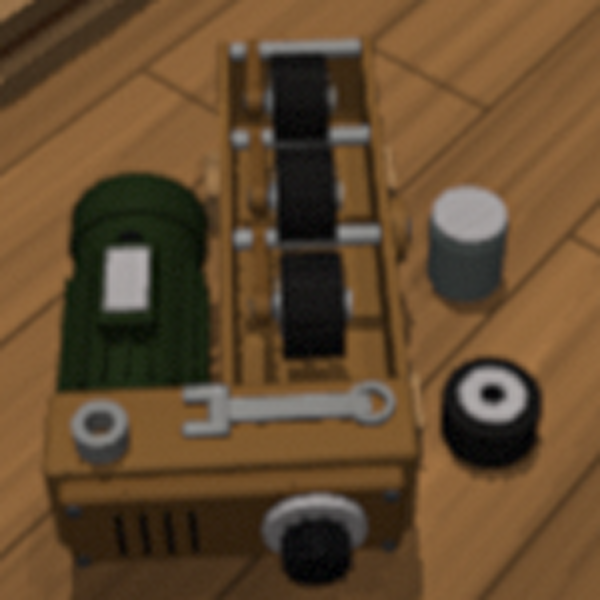

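```bash
python3 - <<'E'
from bench import cams,r
from h import *
from scipy.spatial.transform import Rotation as R
c=cams.camera("top")
P=[onz(c,*p,.153) for p in((211.7,221.7),(233.9,201.3),(255.7,181.))]
print(np.round(P,4),[np.linalg.norm(P[i]-P[i+1]) for i in(0,1)])
y=(P[0]-P[2])/np.linalg.norm(P[0]-P[2]);print("fy",y,"fx ang",np.degrees(np.arctan2(-y[0],y[1])))
s=cams.camera("side")
# two-view check: tyre top line in side view; project predicted tyre points
for dz in(-.038,0,.038): print("side proj",proj(s,P[0]+[0,0,dz-.003]))
fx=np.array([y[1],-y[0],0])
g=P[2]; F=P[0]-fx*-.04-y*.08
print("feeder origin",F, "collar/gearbox ctr proj top",proj(c,np.r_[(F+fx*.0175+y*.176)[:2],.14]),"side",proj(s,np.r_[(F+fx*.0175+y*.176)[:2],.14]))
for e in(-.0225,.0225):print("side top edge",proj(s,np.r_[(P[0]+fx*e)[:2],.188]))
st=r.read_state();M=R.from_quat(st["eef_rot"]).as_matrix();print(np.round(M,3),"tool y ang",np.degrees(np.arctan2(M[1,1],M[0,1])),st["ee_pos"],st["time"])
E
```

```text
[[ 0.489   0.1296  0.153 ]
 [ 0.5593  0.0519  0.153 ]
 [ 0.6302 -0.0254  0.153 ]] [np.float64(0.10480816691571279), np.float64(0.10483334303344971)]
fy [-0.67332804  0.73934387  0.        ] fx ang 42.32444694751957
side proj (np.float64(247.0722676527161), np.float64(235.19361863706914))
side proj (np.float64(246.96794893778284), np.float64(226.57719518003927))
side proj (np.float64(246.8583553644796), np.float64(217.5250837122775))
feeder origin [0.57243971 0.09737696 0.153     ] collar/gearbox ctr proj top (np.float64(180.6581162189354), np.float64(228.61975878002286)) side (np.float64(226.68717712382627), np.float64(258.20776746731053))
side top edge (np.float64(255.17443113535728), np.float64(217.18619643676186))
side top edge (np.float64(238.5266141617192), np.float64(217.86460936768253))
[[-0.     0.322 -0.947]
 [ 0.    -0.947 -0.322]
 [-1.    -0.     0.   ]] tool y ang -71.22044982316577 [ 0.20119845 -0.59162456  0.23331188] 0.3
```

drive_tool(
  moves="0.05 0.04 0.013 7.5 1; 0.05 0.04 0.013 7.5 1; 0.05 0.04 0.013 7.5 1; 0.05 0.04 0.013 7.5 1; 0.05 0.04 0.013 7.5 1; 0.004 0.052 0 7.6 1; 0.004 0.052 0 7.6 1; 0.004 0.052 0 7.6 1; 0.004 0.052 0 7.6 1; 0.004 0.052 0 7.6 1; 0.004 0.052 0 7.6 1; 0.004 0.052 0 7.6 1; 0.004 0.052 0 7.6 1; 0.004 0.052 0 7.6 1; 0.004 0.052 0 7.6 1; 0 0 0 0 1; 0 0 0 0 1",
  newtons=5,
)

```text
time: 2.42
ee_pos: [0.4804, 0.1192, 0.2956]
eef_rot: [0.286, 0.647, -0.286, 0.647]
ft_force: [-0.5, -0.5, -0.7]
width: 0.0003
```

```bash
python3 - <<'E'
from bench import cams,r
from h import *
from scipy.spatial.transform import Rotation as R
st=r.read_state();M=R.from_quat(st["eef_rot"]).as_matrix();print(np.round(M,3),"tool y ang",np.degrees(np.arctan2(M[1,1],M[0,1])),st["ee_pos"],st["ft_force"],st["time"])
print(st["joint_positions"])
E
```

```text
[[-0.     0.74   0.672]
 [-0.     0.672 -0.74 ]
 [-1.    -0.     0.   ]] tool y ang 42.2446068658572 [0.48040823 0.11915823 0.2956442 ] [-0.54119823 -0.51722969 -0.74984669] 2.425
[ 0.45981117  0.07277579 -0.82373973  1.66037567  0.0540969   1.43213108
  0.36720467]
```

drive_tool(
  moves="0.0085 0.0105 -0.02 0 1; 0 0 -0.03 0 1; 0 0 -0.03 0 1; 0 0 0 0 1; 0 0 0 0 1; 0 0 0 0 1",
)

```text
time: 3.18
ee_pos: [0.4896, 0.1299, 0.2171]
eef_rot: [0.287, 0.646, -0.286, 0.647]
ft_force: [-0.2, 0.4, -0.2]
width: 0.0004
```

```bash
python3 - <<'E'
from bench import cams,r
from h import *
st=r.read_state();print(st["ee_pos"],st["ft_force"],st["time"],st["width"])
for n,(x0,y0,x1,y1) in {"top":(145,150,295,265),"side":(170,150,320,300)}.items():
    c=cams.camera(n);im=c["color"][:,:,::-1];k=5 if n=="top" else 4
    cv2.imwrite(f"pics/{n}1.png",cv2.resize(im[y0:y1,x0:x1],None,fx=k,fy=k,interpolation=cv2.INTER_CUBIC))
    print(n,proj(c,st["ee_pos"]-[0,0,.011]))
E
```

```text
[0.48958697 0.12994922 0.21708692] [-0.21229897  0.37424553 -0.16520582] 3.175 0.0004123672927646803
top (np.float64(210.27027415584277), np.float64(220.65358891888377))
side (np.float64(246.54918473319225), np.float64(213.02745715567556))
```

View pics/side1.png

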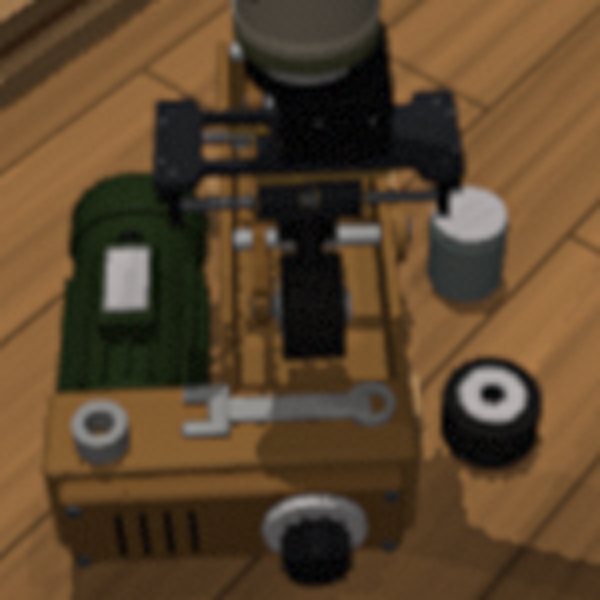

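The closed fingertips sit directly above roller_a, at about (310,245) in the zoomed view, and clear of everything else. Next I'll descend to find contact.

drive_tool(
  moves="0 0 -0.006 0 1; 0 0 -0.006 0 1; 0 0 -0.003 0 1; 0 0 -0.002 0 1; 0 0 -0.001 0 1; 0 0 0 0 1; 0 0 0 0 1",
)

```text
time: 4.15
ee_pos: [0.4889, 0.1299, 0.1979]
eef_rot: [0.286, 0.647, -0.286, 0.647]
ft_force: [-1.5, -2.3, 3.2]
width: 0.0008
```

drive_tool(
  moves="0 0 -0.003 0 1; 0 0 -0.003 0 1; 0 0 -0.003 0 1; 0 0 0 0 1",
)

```text
time: 4.65
ee_pos: [0.4889, 0.1301, 0.1886]
eef_rot: [0.286, 0.647, -0.286, 0.647]
ft_force: [-2.1, -2.7, 5.8]
width: 0.0005
```

```bash
python3 - <<'E'
from bench import cams,r
from h import *
st=r.read_state();print(st["ee_pos"],st["ft_force"],st["time"],st["width"])
for n,(x0,y0,x1,y1) in {"side":(170,150,320,300)}.items():
    c=cams.camera(n);im=c["color"][:,:,::-1];k=4
    cv2.imwrite(f"pics/{n}2.png",cv2.resize(im[y0:y1,x0:x1],None,fx=k,fy=k,interpolation=cv2.INTER_CUBIC))
E
```

```text
[0.48894205 0.13007947 0.18862205] [-2.08937017 -2.69898464  5.807382  ] 4.65 0.0005227382707847333
```

View pics/side2.png

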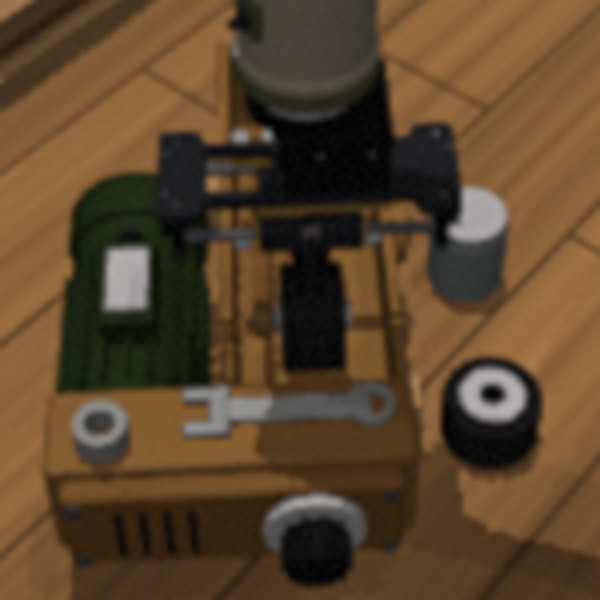

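The roller is down about 10 mm at 5.8 N, with the tyre's lower edge moved from row 355 to 368 in the zoomed view. I'll hold it there, then release.

drive_tool(
  moves="0 0 0 0 1; 0 0 0 0 1; 0 0 0 0 1; 0 0 0 0 1; 0 0 0 0 1; 0 0 0 0 1; 0 0 0 0 1; 0 0 0 0 1",
)

```text
time: 5.7
ee_pos: [0.489, 0.13, 0.1888]
eef_rot: [0.286, 0.647, -0.286, 0.647]
ft_force: [-2.8, -2.7, 6.1]
width: 0.0002
```

drive_tool(
  moves="0 0 0.004 0 1; 0 0 0.004 0 1; 0 0 0.006 0 1; 0 0 0.01 0 1; 0 0 0.02 0 1; 0 0 0.03 0 1; 0 0 0.03 0 1; 0 0 0.03 0 1; 0 -0.04 0.02 0 1; 0 -0.05 0 0 1; 0 -0.05 0 0 1; 0 -0.05 0 0 1; 0 -0.05 0 0 1; 0 -0.04 0 0 1; 0 0 0 0 1; 0 0 0 0 1; 0 0 0 0 1",
)

```text
time: 7.82
ee_pos: [0.4891, -0.1485, 0.3431]
eef_rot: [0.285, 0.647, -0.285, 0.647]
ft_force: [0.4, 0.2, -0.1]
width: 0.0007
```

```bash
python3 - <<'E'
from bench import cams,r
from h import *
st=r.read_state();print(st["ee_pos"],st["ft_force"],st["time"],st["width"])
for n,(x0,y0,x1,y1) in {"top":(145,150,295,265),"side":(170,150,320,300)}.items():
    c=cams.camera(n);im=c["color"][:,:,::-1];k=5 if n=="top" else 4
    cv2.imwrite(f"pics/{n}3.png",cv2.resize(im[y0:y1,x0:x1],None,fx=k,fy=k,interpolation=cv2.INTER_CUBIC))
    m=(im.max(2)<50).astype(np.uint8); m[:y0]=0;m[y1:]=0;m[:,:x0]=0;m[:,x1:]=0
    N,l,s,ce=cv2.connectedComponentsWithStats(m)
    for i in range(1,N):
        if s[i,4]>40: print(n,s[i],np.round(ce[i],1))
E
```

```text
[ 0.48913493 -0.1485397   0.34306962] [ 0.39991611  0.15262591 -0.10786207] 7.825 0.0006782836066130694
top [242 159  20  18  44] [251.5 167.1]
top [ 170  161   60   58 1040] [199.4 190.2]
top [245 170  23  23 268] [255.8 181. ]
top [223 191  23  23 271] [233.9 201.3]
top [192 199  26  25  56] [203.8 211.1]
top [284 202  11  22  97] [290.  214.2]
top [201 211  23  23 283] [211.7 221.7]
top [228 242  20  19 142] [238.  251.3]
top [174 247  13  12  86] [179.5 252.8]
side [237 164  17  47 659] [245.3 187. ]
side [ 185  194   38   54 1524] [204.3 221.8]
side [240 213  17  27 401] [247.6 225.9]
side [281 240  24  27 333] [292.2 256.1]
side [197 277   6  13  44] [199.6 283.2]
side [204 277   5  13  41] [205.6 282.9]
side [210 277   5  12  43] [211.7 282.7]
side [216 277   5  12  45] [217.9 282.4]
side [240 279  18  18 263] [248.5 287.6]
```

View pics/side3.png

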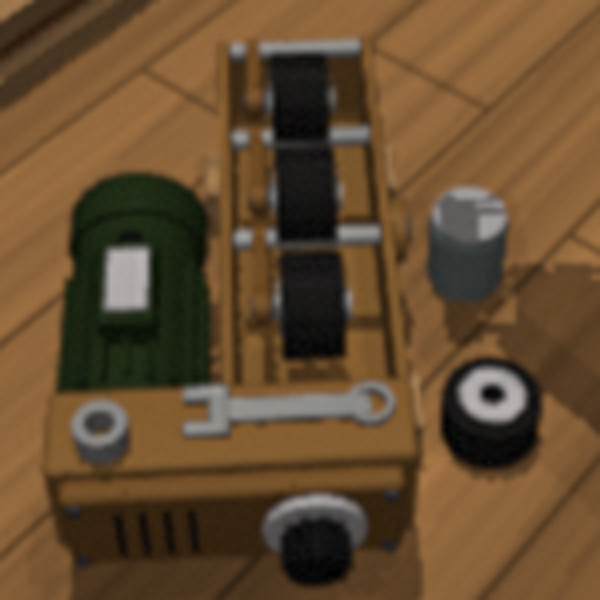

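View pics/top3.png

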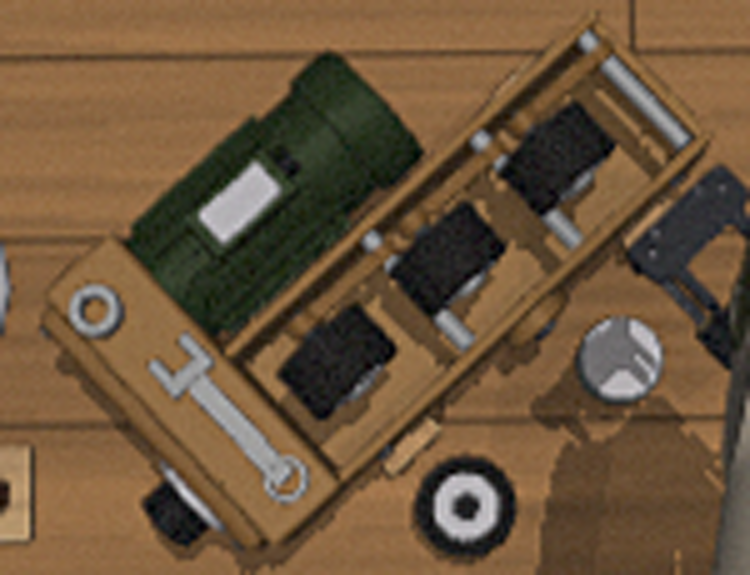

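Roller_a is back at its rest pixels: (211.7,221.7) in the top view and (247.6,225.9) in the side view. Nothing else has moved and the hand is well clear, so I'm handing in.

```bash
python3 -c "
from bench import ticket
print(ticket.close_job())"
```

```text
the job is handed in; nothing more can be done
None
```

I pressed the end roller next to the gearbox down about 10 mm with the closed fingertips and held it there for just over a second. It then sprang back up by itself, and the job is handed in.

- **Press:** The upward force was 5.8–6.1 N while it was held, close to the 6 N given for 10 mm and well short of the 9 N at the stop. There was also a sideways force of 3–4 N, mostly along the axle, which I did not explain. It fell to about 0 once the hand was clear.
- **Return:** In both camera views the roller was back at its starting position to within 0.1 pixel.
- **Everything else:** The other two rollers measured the same as before. The spanner, collar, can and spare roller looked unmoved in the last pictures. I did not re-check the loose tools further out on the bench, but the hand passed well above them.
- **Finish:** The hand ended about 0.28 m to the side of the roller, with the tool 0.34 m above the bench, touching nothing. Robot time was about 8 s of the 32 s allowed.

No check failed, but the first approach stopped about 14 mm short of its target, and I corrected that before going down.

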